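# Third hand: press the stand foot against the sprung stop of the screwing jig

### The job

Be a third hand for a colleague who is about to screw the pipette-stand foot together: pick up the foot by its upright stem, lay it flat in the jig's channel with its long end towards and still short of the bridge, then slide it along the channel under the bridge against the sprung stop. Push gently until the stop's pointer stands midway between the two ridges on the spring housing (about 8 N; never ram it to the end of its travel), keep that push steady for a couple of seconds and finish while still holding the foot pressed there. Do not shift the other things on the bench.

Things in the scene. Friction and masses are not known exactly. Their poses are not given: they have to be found in the camera images.
- stand_foot: Stand foot (loose, 0.18-0.34 kg): aluminium bar 150 x 46 x 10 mm with an upright square steel stem 20 x 20 mm, its top 76 mm above the underside. Origin: underside, below the stem axis; z up; x along the bar to its long end (nose, 110 mm ahead; tail 40 mm behind). Mass centre 16 mm ahead of the stem. Stands on the bench right or left of the jig, nose pointing roughly away from the robot.
- nose (a point): Middle of the foot's nose face: 110 mm ahead (+x) of the foot's origin, 5 mm above its underside.
- jig: Screwing jig, fixed. Origin: on the bench, on the channel's centre line, under the bridge's front edge; x along the channel in the push direction, roughly away from the robot. Base plate x -175 to +161 mm, 88 wide, top (channel floor) at z 8 mm. Two guide rails x -175 to +51, inner faces at y +-28 (5 mm to spare each side of the foot), outer +-40, tops z 20. Before the bridge the channel is open above.
- bridge (a point): Middle of the top of the jig's bridge, jig x 22, z 34 mm. The bridge spans the channel from jig x 0 to 44 mm, 80 wide, underside at z 24 (6 mm above the foot's bar), top at z 34; two round screw bushes on it reach z 39.
- housing (a point): Middle of the top of the jig's spring housing, jig x 122, z 40 mm; housing 62 x 60 mm. On it stand two raised ridges 10 mm apart across the path of the stop's upright pointer.
- stop_pad (a joint): Sprung stop, sliding along the jig's +x: steel pad 44 mm wide, z 11 to 27 mm. 0 = out (pad face at jig x 52 mm), 0.022 m = fully in, hard end. Linear spring, no preload, 700 N/m: 0.011 m is 7.7 N. Its upright pointer (top z 54 mm, over the housing) is at the first ridge at 0.006 m and at the second at 0.016 m. Springs back when let go.
- pad_face (a point): Middle of the pad's front face, which the nose presses; 19 mm above the bench; moves with the pad.
- timer: Bystander, loose: the white bench timer, 59 x 66 x 22 mm; leave it where it is. Origin: middle of its underside.
- note_pad: Bystander, loose: a yellow pad of sticky notes, 76 x 76 x 16 mm; leave it where it is. Origin: middle of its underside.
- marker: Bystander, loose: a felt marker lying on the bench, 136 x 15 x 14 mm; leave it where it is. Origin: middle of its underside.
- forceps: Bystander, loose: steel forceps lying on the bench, 136 x 15 x 6 mm; leave it where it is. Origin: middle of its underside.
- dish: Bystander, loose: the single dark-brown agar dish ahead on the left, 93 mm across, 16 mm high; leave it where it is. Origin: middle of its underside.
- bottle: Bystander, loose: the small white bottle with a blue cap that stands alone on the right, 46 mm across, 90 mm high; leave it where it is. Origin: middle of its underside.
Things that resemble listed ones, but are neither listed nor needed, are in the scene too. Of the things shaped like the stand_foot, the aluminium one is meant.

How it is judged (in metres and radians):
On the way, in this order (a step that is already met when the one before it is completed fails the run):
1. the foot lies flat in the channel, its long end towards the bridge and still short of it (x of nose in the frame of jig between -0.08 and 0 m and x of stand_foot in the frame of jig between -0.2 and -0.1 m and y of stand_foot in the frame of jig between -0.009 and 0.009 m and z of stand_foot in the frame of jig between 0.0045 and 0.0125 m and angle between the x axis of stand_foot and the x axis of jig, either way round below 0.085 rad and angle between stand_foot's own z axis and vertical below 0.06 rad), for 0.2 s.
2. the foot, in the fingers, presses the sprung stop steadily within the band (y of stand_foot in the frame of jig between -0.009 and 0.009 m and z of stand_foot in the frame of jig between 0.0045 and 0.0125 m and angle between the x axis of stand_foot and the x axis of jig, either way round below 0.085 rad and angle between stand_foot's own z axis and vertical below 0.06 rad and contact force between stand_foot and stop_pad between 4 and 11.4 N and x of nose in the frame of jig above 0.054 m and contact force between the fingers and stand_foot above 2 N), for 1.5 s.
At the end, for the whole second after the job is handed in: The fingers still hold the foot, at rest and flat in the channel (9 mm, 0.085 rad), nose past the bridge, pressing the sprung stop with 4 to 11.4 N (pointer between the ridges); the other things are within 30 mm of where they stood (all of step 2 and linear speed of stand_foot below 0.01 m/s and distance of each of timer, note_pad, marker, forceps, dish, bottle from where it was at the start of the episode below 0.03 m); the arm keeps its last pose, push and grip.
It fails at once if the stop is rammed: over 20 N between foot and stop (contact force between stand_foot and stop_pad above 20 N).
It fails at once if a bystander is shifted by more than 30 mm (distance of any of timer, note_pad, marker, forceps, dish, bottle from where it was at the start of the episode above 0.03 m).
It also fails if it takes over 48 s, if anything falls off the work surface, if the arm or the gripper's body presses on something with over 40 N, if the wrist force passes 120 N, or if a joint passes its speed limit or range.

### The arm

A 6-joint arm with a two-finger parallel gripper is mounted at the origin on a cart in front of the work surface, level with it; the furniture and walls round the work are solid. World frame = base frame: x ahead of the robot, y to its left, z up, the work surface at z = 0. Lengths are in mm, angles in rad, forces in N, time in s.
With the tool pointing down it reaches from about 350 to 975 mm from the base axis. Payload 7.1 kg.
Tool frame: the origin (TCP) lies between the finger pads; the fingertips stand 14 mm ahead of it and the grasp point (between the pads) lies 5 mm behind it; z points along the fingers, y is the direction in which the jaws open and shut (so a half turn about z gives the same grasp; the last joint's range is limited). The gripper opens to 88 mm and grips with 3 to 60 N. Pads are 20 mm wide; open, the fingers measure 115 mm over their backs; the gripper's body (75 mm by 178 mm) begins 61 mm behind the grasp point.
Start: joints at [1.162, 0.423, 1.63, -0, 1.089, -0.019], TCP at [237.47, 578.112, 236.675] pointing down, gripper open.
Joint ranges: [-3, 3], [-0.9, 2.11], [0.09, 2.58], [-1.31, 4.45], [0.11, 2.69], [-2.54, 2.54]. Speed limits (rad/s): [2.39, 2.39, 3.01, 3.14, 3.14, 3.14].

### API

Orientations are given as a rotation vector (axis times angle).
In Python, from workcell import get_obs, get_image, calibration, close_job, regions_of, place_of gives the robot as it stands.
- The arm moves only by the tool move_arm, never from a script. Its argument "deltas" is a list of rows, each a list of 5 numbers: the closure in counts, from 0 (fully open) to 255 (shut), then the shift along the tool's x, y, z in m, then the turn about the tool's z in rad. In form: [[grip, x, y, z, roll], ...]. A call has 1 to 5 rows; each row is the pose to reach, as a shift and turn from the pose commanded when the call began, along the tool's axes at that moment; what a row does not reach only later rows make up. A row lasts 1/12 s, in which the tool goes at most 41.7 mm and 7.16 degrees, less where a joint would pass 70% of its speed; a pose out of reach is approached as far as the arm can. A call with a gripper value outside its range is refused whole. The fingers move at their own pace and stop on an object; the grip force is fixed at half the most. Time passes only in rows, so rows that repeat a pose let the fingers close. It gives the time, the measured TCP pose, the force and the opening at its end, in the units of the state.
- get_obs(): the state, without advancing time (a new reading comes with each control period).
- get_image(name): name is "scene" or "top" or "wrist"; returns the picture (400x640x3 uint8, blue, green, red); there is no depth.
- calibration(name): a dict with "intrinsics" (3x3 intrinsics, pixels), "world_to_cam" (4x4, takes a point from world to camera coordinates); the wrist camera has in their place "hand_eye" (4x4, takes a point from camera to tool coordinates, whose origin is the TCP and whose axes are the flange's). Camera axes: x right, y down, z forward; pixel columns grow to the right and rows downward; lengths in mm; the calibration is good to about 2 mm. A picture is of the moment at which its call begins: read the wrist's pose just before it. calibration takes no time and is no camera call.
- close_job(): hands the job in, once; it reports no verdict.
Trained networks look in the newest picture that a camera, given by its name, has taken for a name from the list of things; names that differ only in an ending like _2 or _b are one class to them, and where a whole thing is asked for, a point or a joint stands for the part that bears it (a point fixed in the world has none). Each returns a list of dicts, best first, with "conf" (0 to 1); they miss things now and then, are a little off and sometimes report something else, mostly with a low value. They report only what shows in the picture. A call takes as long as a camera call. They do not tell look-alikes from the thing itself.
- regions_of(camera, name): "region" (400x640 bool, what is visible of it).
- place_of(camera, name): "location" ([x, y, z] in mm, in world coordinates, good to about 4 mm: a listed point, or the origin of a listed thing).
The state is a dict: "t": time; "qpos": joint angles; "qvel": joint speeds; "joint_torque": joint torques, N m; "ee_pos": TCP position; "orientation": TCP orientation; "ft_force": force on the tool from outside, world axes, zero at the start; "moment": the same for the moment, N m; "width": finger opening in mm.
Only numpy, scipy, OpenCV 4.12 (cv2) and the standard library are available. Lean on these libraries where they do the work, as an engineer would, in place of code of your own. Each camera call takes 0.05 s, during which the arm holds its last target.

## Working session

There is one attempt and no reset: what is moved stays moved. The work goes in short steps, Python scripts to look and compute and a tool call to move; the robot and the scene stay as the last step left them, time stands still between calls to the robot, and variables do not carry over. Pictures are saved under pics/ and viewed, and the job is handed in when it is done.

Besides the shell and the picture viewer there is one more tool, called by a JSON object that holds its "fn" and its "kwargs". move_arm: Moves the arm, as the interface text tells. Its arguments: {"type":"object","properties":{"deltas":{"type":"array","items":{"type":"array","items":{"type":"number"}}}},"required":["deltas"]}

```bash
ls; mkdir -p pics
python3 - <<'E'
from workcell import *
import cv2
o=get_obs();print(o)
for n in("scene","top","wrist"):
    cv2.imwrite(f"pics/{n}0.png",get_image(n))
    for t in ("stand_foot","jig","nose","bridge","housing","pad_face","timer","note_pad","marker","forceps","dish","bottle"):
        print(n,t,[(round(d['conf'],2),[round(float(v)) for v in d['location']]) for d in place_of(n,t)][:4])
print(get_obs()['t']);
for n in("scene","top","wrist"):print(calibration(n))
E
```

```text
pics
{'t': 0.0, 'qpos': array([ 1.16200523e+00,  4.23829911e-01,  1.63069478e+00, -1.69647533e-05,
        1.08863989e+00, -1.89862861e-02]), 'qvel': array([ 0.00060044,  0.00104955,  0.00159145, -0.00057316,  0.00013732,
       -0.0013415 ]), 'joint_torque': array([ 3.66845386e-03, -5.44633555e+01, -2.73664802e+01,  6.46506669e-02,
        2.28475366e-02, -1.00884895e-04]), 'ee_pos': array([237.25787943, 577.61932675, 235.90664714]), 'orientation': array([-6.08360626e-01, -3.08180009e+00,  2.41768401e-03]), 'ft_force': array([ 0.86602331, -0.22303921,  0.14993147]), 'moment': array([-0.02408697,  0.01087672,  0.00598209]), 'width': 87.661374101567}
scene stand_foot [(0.79, [443, 497, -2]), (0.67, [496, 351, -3])]
scene jig [(0.76, [582, 38, -4])]
scene nose [(0.74, [599, 319, 2]), (0.62, [549, 499, 3])]
scene bridge [(0.7, [433, -319, -3]), (0.68, [612, 42, 32])]
scene housing [(0.9, [708, 68, 41])]
scene pad_face [(0.42, [638, 52, 18])]
scene timer [(0.67, [432, -317, 2]), (0.34, [490, 350, -3]), (0.24, [582, 37, -6])]
scene note_pad [(0.8, [349, -141, 3]), (0.34, [734, -332, -4])]
[... 1861 characters left out ...]
02],
       [ 6.16546118e-02, -1.16606979e-02, -9.98029427e-01,
         1.44515902e+03],
       [ 0.00000000e+00,  0.00000000e+00,  0.00000000e+00,
         1.00000000e+00]])}
{'intrinsics': array([[283.89266931,   0.        , 320.22187176],
       [  0.        , 283.89266931, 198.65220812],
       [  0.        ,   0.        ,   1.        ]]), 'hand_eye': array([[ 6.18942081e-04, -9.60767264e-01, -2.77355153e-01,
         7.66597505e+01],
       [ 9.99999796e-01,  6.38823123e-04,  1.86822221e-05,
         7.67357102e-01],
       [ 1.59231618e-04, -2.77355108e-01,  9.60767463e-01,
        -1.48529237e+02],
       [ 0.00000000e+00,  0.00000000e+00,  0.00000000e+00,
         1.00000000e+00]])}
```

View pics/scene0.png

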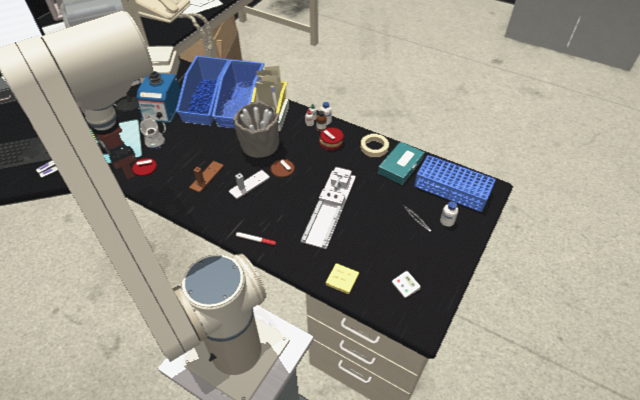

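View pics/top0.png

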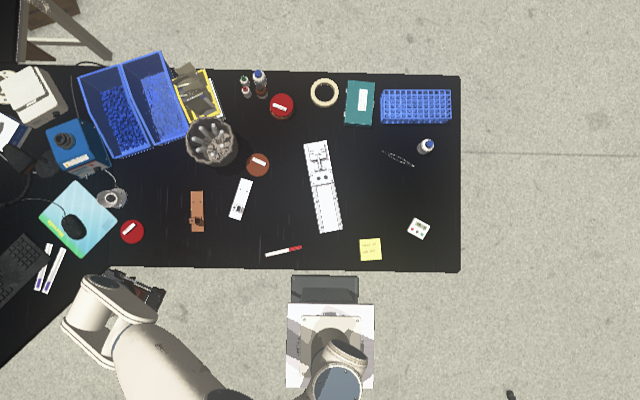

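View pics/wrist0.png

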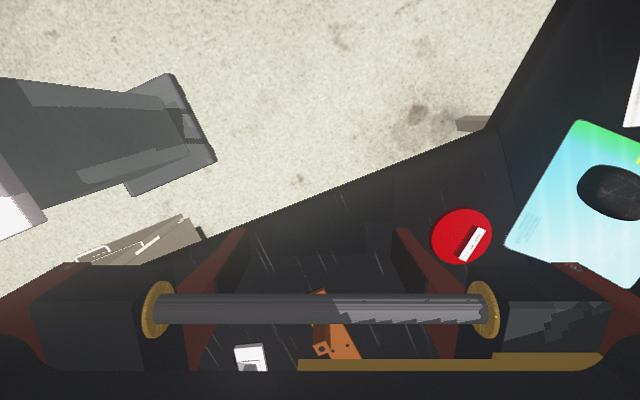

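The foot candidates are the aluminium bar at top (240,199) / scene (248,183), near world (495,350), and the copper-brown look-alike at top (197,212) / scene (207,176), near (443,497). The task asks for the aluminium one. I'll check it in a crop and get rough headings.

```bash
cat > h.py <<'E'
from workcell import *
import cv2, numpy as np
from scipy.spatial.transform import Rotation as R
def tool(o=None):
    o=o or get_obs(); T=np.eye(4);T[:3,:3]=R.from_rotvec(o['orientation']).as_matrix();T[:3,3]=o['ee_pos'];return T
def cam(n,o=None):
    c=calibration(n);K=c['intrinsics']
    if n=='wrist': return K,np.linalg.inv(tool(o)@c['hand_eye'])
    return K,c['world_to_cam']
def unproj(n,px,z,o=None):
    K,W=cam(n,o);px=np.atleast_2d(np.asarray(px,float))
    d=np.c_[px,np.ones(len(px))]@np.linalg.inv(K).T@W[:3,:3]; c=-W[:3,:3].T@W[:3,3]
    return c+d*((z-c[2])/d[:,2])[:,None]
def proj(n,P,o=None):
    K,W=cam(n,o);p=np.atleast_2d(P)@W[:3,:3].T+W[:3,3];p=p@K.T;return p[:,:2]/p[:,2:]
def go(xyz,yaw,o=None):
    """shift in tool axes (m) to put TCP at xyz with tool y along yaw+pi/2 (mod pi)"""
    T=tool(o);d=T[:3,:3].T@(np.array(xyz)-T[:3,3])/1000
    y=T[:3,1];cur=np.arctan2(y[1],y[0]);a=yaw+np.pi/2-cur
    a=(a+np.pi/2)%np.pi-np.pi/2
    return np.round(d,4),'roll',round(-a if T[2,2]<0 else a,4)
E
python3 - <<'E'
from h import *
im=cv2.imread('pics/scene0.png')
a=cv2.resize(im[150:210,180:300],None,fx=6,fy=6,interpolation=2);cv2.imwrite('pics/crop0.png',a)
T=tool();print(T.round(3))
print('top alu corner', unproj('top',[[240,199]],10))
yf=np.arctan2(319-349,603-495);yj=np.arctan2(67-44,708-610);print(yf,yj)
# hover: camera centred view of foot
print(go([495,349,240],yf))
print('h',calibration('wrist')['hand_eye'][:3,2])
E
```

```text
[[-9.25000e-01  3.80000e-01  0.00000e+00  2.37472e+02]
 [ 3.80000e-01  9.25000e-01 -0.00000e+00  5.78095e+02]
 [-0.00000e+00 -0.00000e+00 -1.00000e+00  2.36660e+02]
 [ 0.00000e+00  0.00000e+00  0.00000e+00  1.00000e+00]]
top alu corner [[525.34142606 341.93895012  10.        ]]
-0.27094685033842053 0.23052183904336873
(array([-0.3253, -0.1141, -0.0033]), 'roll', np.float64(-0.1188))
h [-2.77355153e-01  1.86822221e-05  9.60767463e-01]
```

View pics/crop0.png

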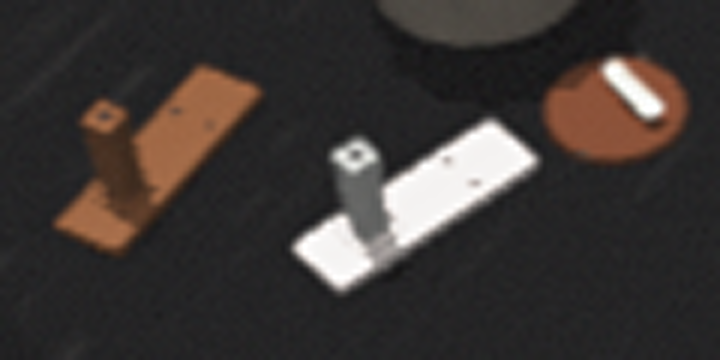

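Crop: the bright aluminium foot sits in the middle, with its stem at the robot-side end. The copper foot is on the left and the brown dish on the right, so the aluminium one at (495,350) is confirmed. Moving to hover above it.

{"fn": "move_arm", "kwargs": {"deltas": [[0,-0.03,-0.01,0,-0.02],[0,-0.07,-0.024,0,-0.05],[0,-0.108,-0.038,0,-0.08],[0,-0.146,-0.051,0,-0.1],[0,-0.184,-0.064,0,-0.119]]}}

```text
t: 2.37
ee_pos: [384.4, 447.7, 236.8]
orientation: [0.421, 3.113, 0.0]
ft_force: [0.6, 0.3, -0.2]
width: 87.8
```

{"fn": "move_arm", "kwargs": {"deltas": [[0,-0.04,-0.014,0,0],[0,-0.078,-0.028,0,0],[0,-0.11,-0.039,0,0],[0,-0.141,-0.05,0,0],[0,-0.141,-0.05,0,0]]}}

```text
t: 2.78
ee_pos: [510.2, 360.0, 236.9]
orientation: [0.43, 3.11, 0.0]
ft_force: [0.2, 0.4, 0.1]
width: 87.5
```

Run:
```python
from h import *
o=get_obs();print(o['t'],o['ee_pos'],np.abs(o['qvel']).max());T=tool(o)
im=get_image('wrist');cv2.imwrite('pics/w1.png',im);np.save('T1.npy',T)
for t in('stand_foot','nose'):print(t,[(round(d['conf'],2),d['location'].round(1) if hasattr(d['location'],'round') else d['location']) for d in place_of('wrist',t)])
```

```text
2.7833 [510.21240648 359.96243748 236.86619029] 0.07334019609582583
stand_foot [(0.81, [493.5, 349.4, 2.5]), (0.71, [442.4, 498.0, 4.2])]
nose [(0.85, [549.0, 503.3, 4.4]), (0.77, [598.1, 316.1, 7.3])]
```

View pics/w1.png

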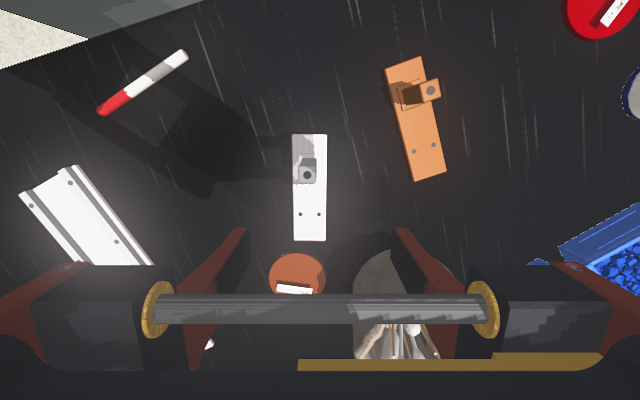

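The wrist view shows the aluminium bar at columns 292–327, rows 134–241, with its stem at (307,172). The brown look-alike is at (415,120). I'll fit the bar's outline at z=10.

```bash
python3 - <<'E'
from h import *
im=cv2.imread('pics/w1.png')
rs=regions_of('wrist','stand_foot')
for r in rs:
    m=r['region'];ys,xs=np.nonzero(m);print(r['conf'],xs.min(),xs.max(),ys.min(),ys.max())
    if abs(xs.mean()-310)>40: continue
    g=cv2.cvtColor(im,cv2.COLOR_BGR2GRAY);w=np.zeros_like(g);w[125:250,280:340]=(g[125:250,280:340]>95)*255
    c=max(cv2.findContours(w,0,2)[0],key=cv2.contourArea)[:,0]
    for nm,pts in(('net',cv2.findContours(m.astype(np.uint8),0,2)[0][0][:,0]),('thr',c)):
        P=unproj('wrist',pts,10)[:,:2].astype(np.float32)
        rc=cv2.minAreaRect(P);b=cv2.boxPoints(rc);ce=np.array(rc[0])
        e=sorted([(np.linalg.norm(b[i]-b[i-1]),b[i]-b[i-1]) for i in range(4)],key=lambda t:-t[0])[0][1]
        e=e*np.sign(e[0]);e/=np.linalg.norm(e)
        print(nm,rc[1],'yaw',np.arctan2(e[1],e[0]),'origin',ce-35*e,'nose',ce+75*e)
# stem top centre
print('stem top', unproj('wrist',[[307,176]],76))
E
python3 - <<'E'
import cv2
im=cv2.imread('pics/w1.png');cv2.imwrite('pics/w1c.png',cv2.resize(im[120:250,270:350],None,fx=4,fy=4,interpolation=0))
E
```

```text
0.76 291 327 133 241
net (48.05699157714844, 151.82742309570312) yaw -0.28359845 origin [486.20759583 354.59673882] nose [591.81361389 323.81740379]
thr (47.00368881225586, 150.23455810546875) yaw -0.27682605 origin [486.56531906 353.82766151] nose [592.37736511 323.76422882]
0.6 384 446 57 181
stem top [[488.32316942 353.6954272   76.        ]]
```

View pics/w1c.png

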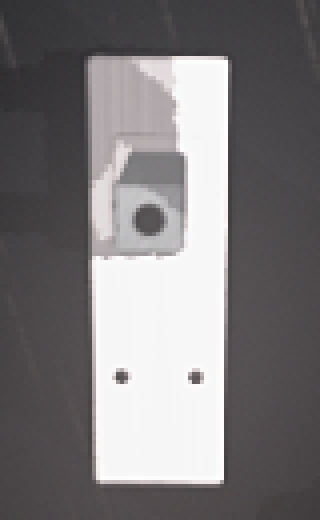

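```bash
cat >> h.py <<'E'
def fitfoot(im,o,box,thr=95,z=10):
    x0,x1,y0,y1=box
    g=cv2.cvtColor(im,cv2.COLOR_BGR2GRAY);w=np.zeros_like(g);w[y0:y1,x0:x1]=(g[y0:y1,x0:x1]>thr)*255
    c=max(cv2.findContours(w,0,2)[0],key=cv2.contourArea)[:,0]
    P=unproj('wrist',c,z,o)[:,:2].astype(np.float32)
    rc=cv2.minAreaRect(P);b=cv2.boxPoints(rc);ce=np.array(rc[0])
    e=sorted([(np.linalg.norm(b[i]-b[i-1]),b[i]-b[i-1]) for i in range(4)],key=lambda t:-t[0])[0][1]
    e=e*np.sign(e[0]);e/=np.linalg.norm(e)
    return rc[1],np.arctan2(e[1],e[0]),ce-35*e,ce+75*e
E
python3 - <<'E'
from h import *
o=get_obs();im=get_image('wrist');print(o['t'],o['ee_pos'],np.abs(o['qvel']).max());cv2.imwrite('pics/w2.png',im)
r=regions_of('wrist','stand_foot')
for d in r:
    ys,xs=np.nonzero(d['region']);b=(xs.min()-8,xs.max()+8,ys.min()-8,ys.max()+8);print(b,fitfoot(im,o,b))
print([d['location'] for d in place_of('wrist','stand_foot')])
E
```

```text
2.9833 [505.09489439 363.41903137 236.49123461] 0.01993327260154226
(np.int64(282), np.int64(333), np.int64(131), np.int64(252)) ((47.08900833129883, 150.56675720214844), np.float32(-0.28275037), array([492.26887894, 350.34494209]), array([597.90097046, 319.65517616]))
(np.int64(375), np.int64(451), np.int64(56), np.int64(195)) ((148.9910430908203, 57.81332015991211), np.float32(0.06029494), array([442.1640625 , 502.31008387]), array([551.96417999, 508.93850994]))
[[442.4, 499.0, 3.1], [495.1, 346.6, 2.9]]
```

Run:
```python
from h import *
print(get_obs()['ee_pos'],go([492.5,349.8,112],-0.28))
```

```text
[504.77411674 363.98282633 236.70003781] (array([ 0.008 , -0.0169,  0.1247]), 'roll', np.float64(0.0109))
```

{"fn": "move_arm", "kwargs": {"deltas": [[0,0.003,-0.006,0.03,0.01],[0,0.006,-0.012,0.065,0.01],[0,0.008,-0.017,0.1,0.01],[0,0.008,-0.017,0.125,0.01],[0,0.008,-0.017,0.125,0.01]]}}

```text
t: 3.55
ee_pos: [489.7, 347.4, 106.9]
orientation: [-0.436, -3.104, 0.009]
ft_force: [-1.1, -0.2, -0.5]
width: 88.1
```

Run:
```python
from h import *
get_image('top')
o=get_obs();im=get_image('wrist');print(o['t'],o['ee_pos'],np.abs(o['qvel']).max());cv2.imwrite('pics/w3.png',im)
print(go([492.5,349.8,31],-0.28,o), 'pred', proj('wrist',[[492.5,349.8,76],[492.5,349.8,10]],o))
```

```text
3.6 [491.38620501 348.47030569 109.55400432] 0.053979520526240735
(array([-0.001 ,  0.0019,  0.0785]), 'roll', np.float64(0.0005)) pred [[321.48692326 233.14156574]
 [321.47849137 204.95938204]]
```

View pics/w3.png

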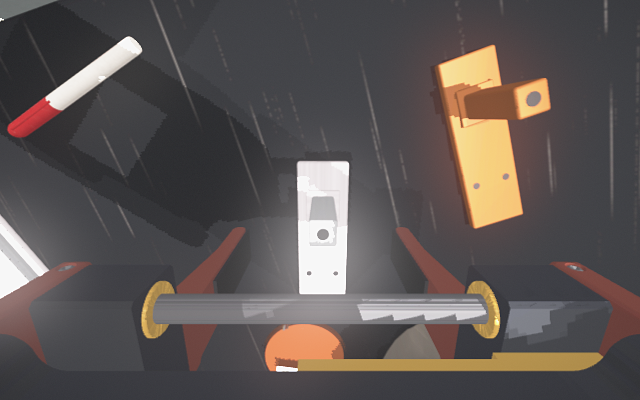

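The stem hole is at (323,234) and was predicted at (321.5,233), so the estimate holds. Descending and gripping.

{"fn": "move_arm", "kwargs": {"deltas": [[0,0,0,0.025,0],[0,0,0.001,0.05,0],[0,0,0.001,0.068,0],[0,0,0.001,0.079,0],[0,0,0.001,0.079,0]]}}

```text
t: 4.07
ee_pos: [493.8, 350.2, 32.4]
orientation: [-0.439, -3.11, 0.001]
ft_force: [-0.9, -1.0, 0.4]
width: 87.6
```

Run:
```python
from h import *
get_image('top');get_image('top')
o=get_obs();print(o['t'],o['ee_pos'],o['ft_force'],go([492.5,349.8,31],-0.28,o))
```

```text
4.1667 [494.72171425 350.66550815  34.12982   ] [ 0.01762528  0.46385757 -0.18708526] (array([ 0.0019, -0.0015,  0.0031]), 'roll', np.float64(-0.0005))
```

{"fn": "move_arm", "kwargs": {"deltas": [[0,0.002,-0.001,0.003,0],[120,0.002,-0.001,0.003,0],[255,0.002,-0.001,0.003,0],[255,0.002,-0.001,0.003,0],[255,0.002,-0.001,0.003,0]]}}

```text
t: 4.58
ee_pos: [491.9, 349.5, 30.2]
orientation: [0.44, 3.11, 0.001]
ft_force: [-0.5, 0.1, -0.5]
width: 64.7
```

{"fn": "move_arm", "kwargs": {"deltas": [[255,0,0,0,0],[255,0,0,0,0],[255,0,0,0,0],[255,0,0,0,0],[255,0,0,0,0]]}}

```text
t: 5.0
ee_pos: [491.7, 349.4, 29.6]
orientation: [-0.44, -3.111, 0.0]
ft_force: [0.1, -0.2, -0.8]
width: 31.2
```

Run:
```python
from h import *
o=get_obs();im=get_image('wrist');print(o['t'],o['ee_pos'],o['width'],o['ft_force']);cv2.imwrite('pics/w4.png',im)
np.save('tg.npy',tool(o))
```

```text
5.0 [491.6646301  349.38311582  29.63273075] 31.22681319927767 [ 0.06103614 -0.15983004 -0.8204482 ]
```

View pics/w4.png

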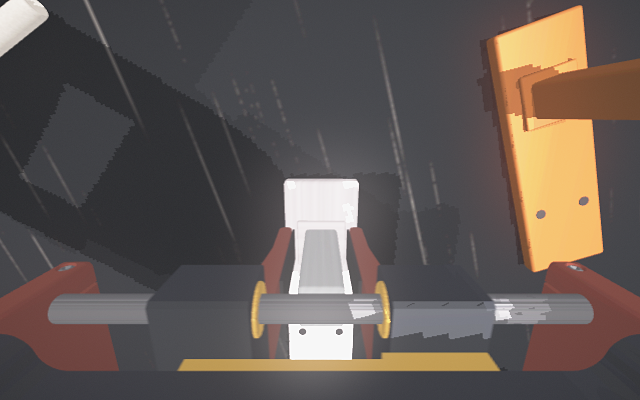

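The fingers are still closing (31 mm) around the stem at (322,260). Waiting for the grip, then lifting.

{"fn": "move_arm", "kwargs": {"deltas": [[255,0,0,0,0],[255,0,0,0,0],[255,0,0,0,0],[255,0,0,0,0],[255,0,0,0,0]]}}

```text
t: 5.47
ee_pos: [491.7, 349.4, 29.6]
orientation: [-0.44, -3.111, -0.0]
ft_force: [0.1, 0.9, -0.8]
width: 19.4
```

Run:
```python
from h import *
o=get_obs();print(o['t'],o['ee_pos'],o['width'],o['ft_force'])
np.save('tg.npy',tool(o))
```

```text
5.4667 [491.65449311 349.44550992  29.63082102] 19.378092266423593 [ 0.07108461  0.90392615 -0.77930614]
```

{"fn": "move_arm", "kwargs": {"deltas": [[255,0,0,-0.015,0],[255,0,0,-0.04,0],[255,0,0,-0.07,0],[255,0,0,-0.09,0],[255,0,0,-0.09,0]]}}

```text
t: 5.88
ee_pos: [493.7, 350.8, 123.6]
orientation: [0.439, 3.106, 0.007]
ft_force: [1.0, -0.2, -1.8]
width: 20.0
```

Run:
```python
from h import *
o=get_obs();im=get_image('top');print(o['t'],o['ee_pos'],o['width'],o['ft_force'])
for p in([452,6,120],):print(go(p,0.235,o))
cv2.imwrite('pics/t1.png',cv2.resize(im[125:245,150:370],None,fx=3.6,fy=3.6,interpolation=2))
for d in regions_of('top','jig')[:2]:
    m=d['region'].astype(np.uint8);ys,xs=np.nonzero(m);print(d['conf'],xs.min(),xs.max(),ys.min(),ys.max())
```

```text
5.8833 [493.70089624 350.80510238 123.63683821] 19.950783325958266 [ 0.96188172 -0.1522263  -1.77419034]
(array([-0.0555, -0.3429,  0.0021]), 'roll', np.float64(-0.5158))
0.73 304 341 142 232
```

View pics/t1.png

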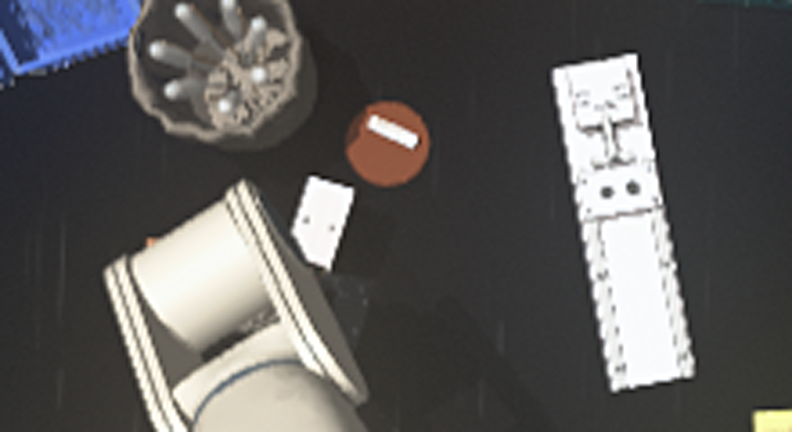

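The foot is lifted with its nose at crop (325,200). The channel is clear at crop (640,300), bushes at (607,190) and (631,188). Carrying it across.

{"fn": "move_arm", "kwargs": {"deltas": [[255,-0.004,-0.025,0,-0.05],[255,-0.01,-0.06,0,-0.14],[255,-0.015,-0.096,0,-0.24],[255,-0.021,-0.132,0,-0.34],[255,-0.027,-0.168,0,-0.43]]}}

```text
t: 6.4
ee_pos: [469.0, 178.7, 117.7]
orientation: [0.243, -3.129, 0.002]
ft_force: [1.0, 0.9, -2.2]
width: 19.9
```

Run:
```python
from h import *
o=get_obs();get_image('top');o=get_obs();print(o['t'],o['ee_pos'],go([452,6,120],0.235,o))
```

```text
6.45 [466.71719124 173.37990957 117.11288269] (array([ 0.0413, -0.1629, -0.002 ]), 'roll', np.float64(-0.0742))
```

{"fn": "move_arm", "kwargs": {"deltas": [[255,0.01,-0.035,0,-0.04],[255,0.02,-0.075,0,-0.07],[255,0.03,-0.115,0,-0.075],[255,0.038,-0.145,0,-0.075],[255,0.041,-0.163,0,-0.075]]}}

```text
t: 6.87
ee_pos: [452.1, 10.6, 117.9]
orientation: [0.348, -3.118, -0.0]
ft_force: [-0.3, 0.1, -2.4]
width: 19.9
```

{"fn": "move_arm", "kwargs": {"deltas": [[255,0,0,0,0],[255,0,0,0,0],[255,0,0,0,0]]}}

```text
t: 7.12
ee_pos: [454.2, 13.6, 118.8]
orientation: [0.351, -3.12, -0.001]
ft_force: [-0.1, 0.2, -2.4]
width: 20.3
```

Run:
```python
from h import *
o=get_obs();im=get_image('wrist');print(o['t'],o['ee_pos'],o['width'],o['ft_force'],np.abs(o['qvel']).max());cv2.imwrite('pics/w5.png',im)
np.save('T5.npy',np.r_[o['ee_pos'],o['orientation']])
cv2.imwrite('pics/t2.png',cv2.resize(get_image('top')[125:245,200:420],None,fx=3.6,fy=3.6,interpolation=2))
for c in('wrist','top'):
  for t in('stand_foot','nose','jig','bridge','housing','pad_face'):
    print(c,t,[(round(d['conf'],2),np.round(d['location'],1)) for d in place_of(c,t)][:3])
```

```text
7.1167 [454.16419511  13.63225576 118.77460488] 20.302659911431064 [-0.14154696  0.17603668 -2.39021062] 0.018550852113023077
wrist stand_foot [(0.59, array([454.4,  14.3,  94.4]))]
wrist nose [(0.95, array([559.9,  33.8,  96.5]))]
wrist jig []
wrist bridge []
wrist housing []
wrist pad_face [(0.51, array([345.4, 177.7,   5.3]))]
top stand_foot [(0.63, array([445.1, 495.6,  -1.9]))]
top nose [(0.71, array([554.6, 498.9,   9.7])), (0.65, array([567.3,  38.3,  93.8])), (0.63, array([603.3,  45.1,  36.7]))]
top jig [(0.81, array([585. ,  42.5,   1.7]))]
top bridge [(0.89, array([607.7,  46.2,  33.7]))]
top housing [(0.82, array([705.9,  65.5,  38.2]))]
top pad_face [(0.73, array([ 6.875e+02, -2.383e+02, -3.000e-01])), (0.4, array([638.9,  49.1,  20.1]))]
```

View pics/w5.png

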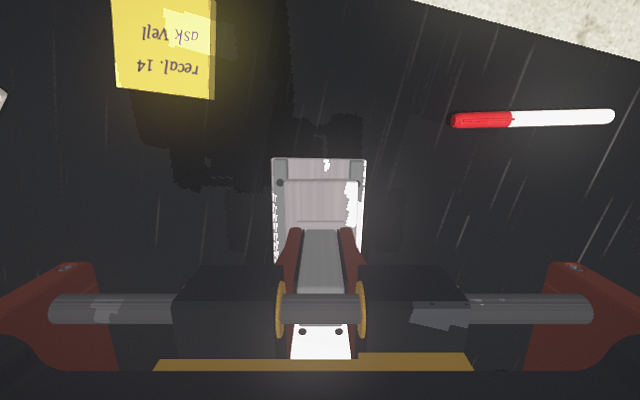

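View pics/t2.png

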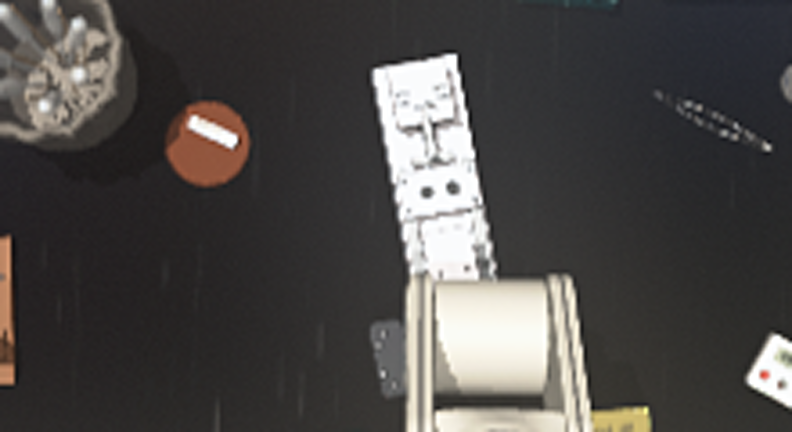

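Run:
```python
from h import *
im=cv2.imread('pics/top0.png');g=cv2.cvtColor(im,cv2.COLOR_BGR2GRAY)
cv2.imwrite('pics/t0c.png',cv2.resize(im[135:240,290:355],None,fx=5.6,fy=5.6,interpolation=2))
w=np.zeros_like(g);w[138:236,298:348]=(g[138:236,298:348]>80)*255
w=cv2.morphologyEx(w,cv2.MORPH_CLOSE,np.ones((5,5),np.uint8))
c=max(cv2.findContours(w,0,2)[0],key=cv2.contourArea)[:,0]
P=unproj('top',c,8)[:,:2].astype(np.float32)
rc=cv2.minAreaRect(P);b=cv2.boxPoints(rc);ce=np.array(rc[0]);print(rc,b)
e=sorted([(np.linalg.norm(b[i]-b[i-1]),b[i]-b[i-1]) for i in range(4)],key=lambda t:-t[0])[0][1]
e*=np.sign(e[0])/np.linalg.norm(e);print('yaw',np.arctan2(e[1],e[0]),'origin',ce+7*e)
v=np.load('T5.npy');o={'ee_pos':v[:3],'orientation':v[3:]}
a=cv2.imread('pics/w5.png')[140:300,230:410];cv2.imwrite('pics/w5c.png',cv2.resize(a,None,fx=4,fy=3.7,interpolation=0))
```

```text
((580.6122436523438, 39.917232513427734), (338.99957275390625, 90.92338562011719), 11.822314262390137) [[405.39386   49.68793 ]
 [424.02203  -39.306763]
 [755.8306    30.146534]
 [737.20245  119.14123 ]]
yaw 0.20633829 origin [587.46375751  41.35137308]
```

View pics/t0c.png

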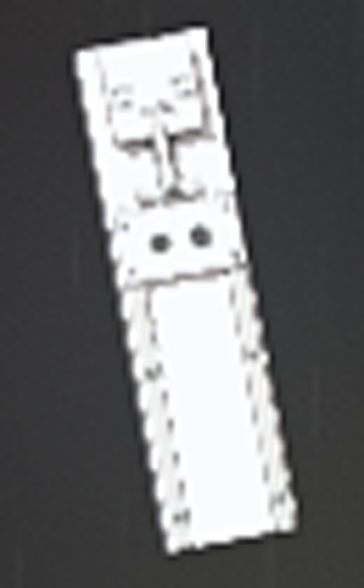

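View pics/w5c.png

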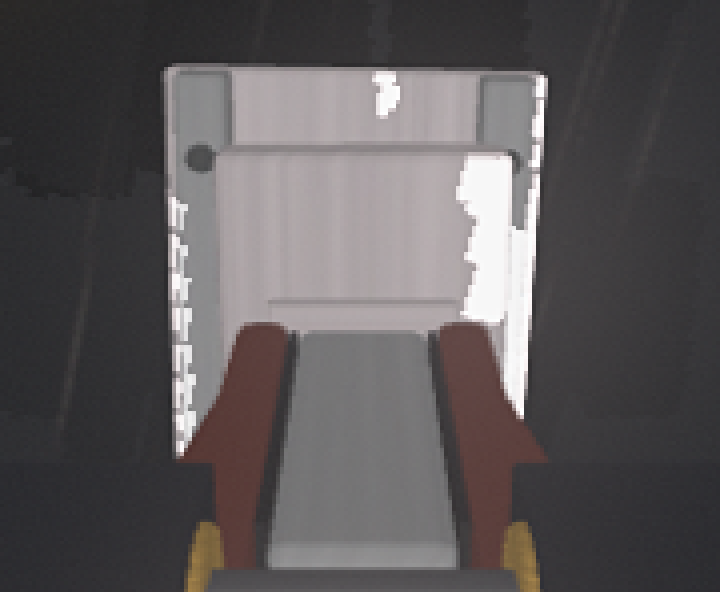

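Run:
```python
from h import *
v=np.load('T5.npy');o={'ee_pos':v[:3],'orientation':v[3:]}
J=np.array([587.5,41.4]);yj=.207
def tojig(P):
    d=P[:,:2]-J;c,s=np.cos(yj),np.sin(yj);return np.c_[d@[c,s],d@[-s,c]].round(1)
print('base end corners (exp -175,+-44)',tojig(unproj('wrist',[[272,158],[366.3,160]],8,o)))
print('rails inner (exp -175,+-28)',tojig(unproj('wrist',[[287.7,159.3],[349.7,160]],20,o)))
tail=unproj('wrist',[[283.8,180.5],[358.7,180.5]],99.2,o);print('foot tail',tail)
m=tail.mean(0);T=tool(o);y=T[:3,1];print('tool y ang-90',np.arctan2(y[1],y[0])-np.pi/2)
d=(tail[0]-tail[1]);print('width',np.linalg.norm(d),'yaw',np.arctan2(d[1],d[0])-np.pi/2,np.arctan2(-d[1],-d[0])-np.pi/2)
# target
t=J+np.array([np.cos(yj),np.sin(yj)])*-140;print(t,go([*t,118.8],yj,o))
```

```text
base end corners (exp -175,+-44) [[-175.5  -43.4]
 [-175.2   42.8]]
rails inner (exp -175,+-28) [[-176.3  -27.8]
 [-176.6   26.3]]
foot tail [[420.77271774 -15.57414896  99.2       ]
 [410.69168515  28.63478871  99.2       ]]
tool y ang-90 0.2237293390391375
width 45.34376900876982 yaw -2.9173946182019526 0.22419803538784056
[450.48873507  12.62651772] (array([ 0.0038, -0.0002, -0.    ]), 'roll', np.float64(0.0167))
```

Top and wrist views agree: jig origin (587.5,41.4), yaw 0.207, with edges matching to about 1.5 mm. Descending towards the channel.

{"fn": "move_arm", "kwargs": {"deltas": [[255,0.004,-0.001,0.01,0.017],[255,0.004,-0.001,0.03,0.017],[255,0.004,-0.001,0.05,0.017],[255,0.004,-0.001,0.062,0.017],[255,0.004,-0.001,0.062,0.017]]}}

```text
t: 8.23
ee_pos: [449.6, 11.3, 55.8]
orientation: [0.324, -3.121, -0.001]
ft_force: [-0.3, 0.6, -1.9]
width: 20.1
```

{"fn": "move_arm", "kwargs": {"deltas": [[255,0,0,0,0],[255,0,0,0,0]]}}

```text
t: 8.4
ee_pos: [451.5, 11.3, 58.2]
orientation: [-0.325, 3.124, -0.0]
ft_force: [0.8, 0.1, -1.2]
width: 20.0
```

```bash
cat >> h.py <<'E'
J=np.array([587.5,41.4]);yj=.207
def tojig(P):
    P=np.atleast_2d(P);d=P[:,:2]-J;c,s=np.cos(yj),np.sin(yj);return np.c_[d@[c,s],d@[-s,c]].round(1)
E
python3 - <<'E'
from h import *
o=get_obs();im=get_image('wrist');print(o['t'],o['ee_pos'],o['width'],o['ft_force'],o['moment'],tojig(o['ee_pos']),go(o['ee_pos'],yj,o));cv2.imwrite('pics/w6.png',cv2.resize(im[100:300,220:420],None,fx=3,fy=3,interpolation=0))
E
```

```text
8.4 [451.51062186  11.3198153   58.21617196] 20.02279575033612 [ 0.76165457  0.05689523 -1.15466103] [0.08222323 0.03207946 0.00190035] [[-139.3   -1.5]] (array([0., 0., 0.]), 'roll', np.float64(0.0001))
```

View pics/w6.png

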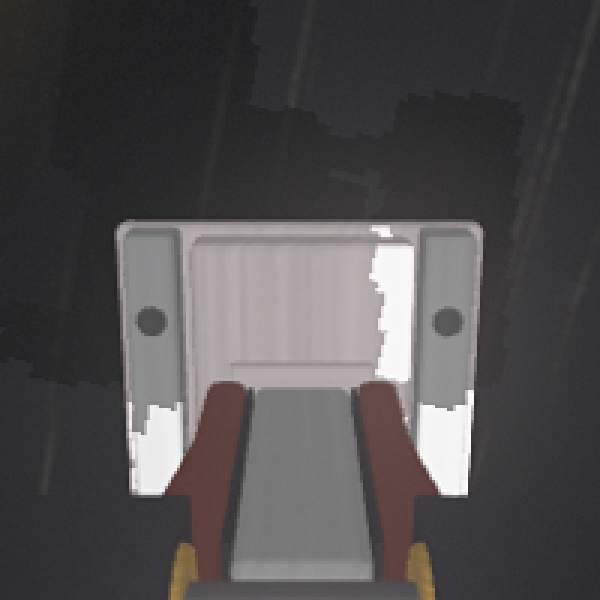

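Bar edges at crop 190–415, rails' inner edges at 181–419: centred. Lowering further.

{"fn": "move_arm", "kwargs": {"deltas": [[255,0,0,0.006,0],[255,0,0,0.012,0],[255,0,0,0.016,0],[255,0,0,0.018,0],[255,0,0,0.018,0]]}}

```text
t: 8.87
ee_pos: [450.6, 11.4, 39.1]
orientation: [0.325, -3.124, -0.0]
ft_force: [-0.3, -0.5, -2.0]
width: 19.9
```

{"fn": "move_arm", "kwargs": {"deltas": [[255,0,0,0,0],[255,0,0,0,0],[255,0,0,0,0]]}}

```text
t: 9.12
ee_pos: [451.1, 11.4, 39.8]
orientation: [-0.325, 3.125, -0.0]
ft_force: [0.9, 0.2, -3.1]
width: 19.9
```

{"fn": "move_arm", "kwargs": {"deltas": [[255,0,0,0.001,0],[255,0,0,0.002,0],[255,0,0,0.002,0]]}}

```text
t: 9.37
ee_pos: [451.1, 11.3, 37.6]
orientation: [-0.325, 3.125, -0.0]
ft_force: [0.0, -0.3, -2.1]
width: 19.5
```

{"fn": "move_arm", "kwargs": {"deltas": [[255,0,0,0.0005,0],[255,0,0,0.0005,0],[255,0,0,0.0005,0]]}}

```text
t: 9.62
ee_pos: [451.1, 11.4, 37.6]
orientation: [-0.325, 3.125, -0.0]
ft_force: [-1.3, 0.2, 4.5]
width: 19.8
```

Run:
```python
from h import *
o=get_obs();im=get_image('scene');print(o['t'],o['ee_pos'],o['width'],o['ft_force'],o['moment'],tojig(o['ee_pos']))
for i in range(4):
    get_image('wrist');o=get_obs();print(o['ft_force'],o['ee_pos'])
c=im[150:260,280:380];cv2.imwrite('pics/s2.png',cv2.resize(c,None,fx=5,fy=5,interpolation=2))
im=get_image('wrist');cv2.imwrite('pics/w7.png',cv2.resize(im[100:300,220:420],None,fx=3,fy=3,interpolation=0))
```

```text
9.6167 [451.10940771  11.35801364  37.58315733] 19.80188003452493 [-1.30724119  0.23164875  4.5300346 ] [ 0.00940778  0.31478461 -0.04293903] [[-139.7   -1.4]]
[-0.9510423   0.14736187  4.52446077] [451.13289355  11.34902829  37.5919758 ]
[-0.22281026  0.14234463  5.15466208] [451.10350873  11.36297255  37.60003987]
[-2.683528   -0.02694081  5.371085  ] [451.11204553  11.35083165  37.59397052]
[-0.56535091  0.13333032  4.69810848] [451.14368925  11.38123713  37.59217698]
```

View pics/s2.png

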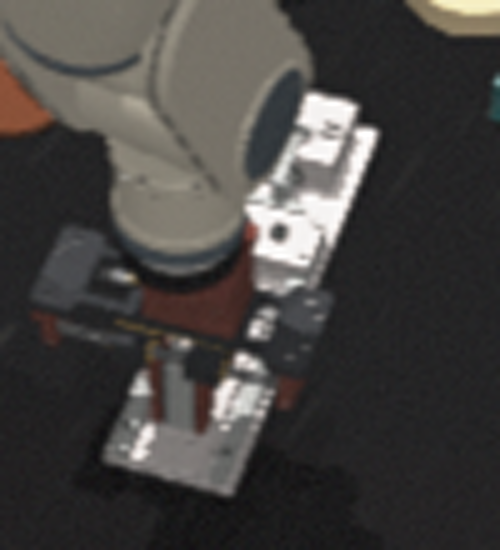

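View pics/w7.png

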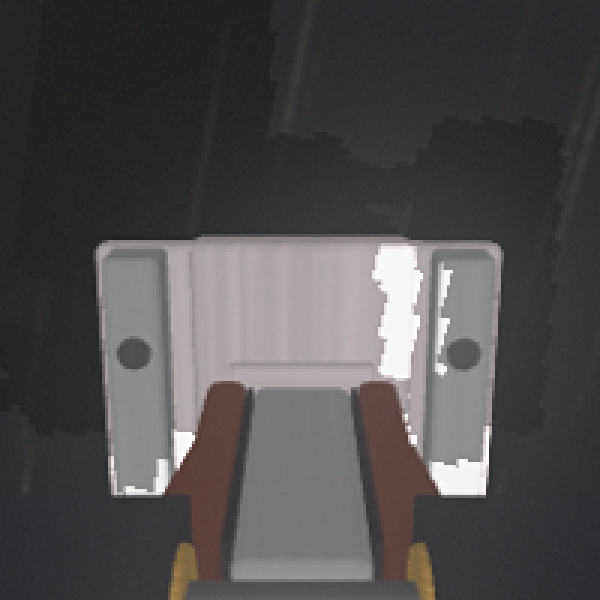

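The foot is seated: contact started at z 37.6 as predicted, gaps to the rails are about equal, and the tail just overhangs the base end as expected. I'll ease the down-force slightly and slide.

{"fn": "move_arm", "kwargs": {"deltas": [[255,-0.004,0,-0.0002,0],[255,-0.012,0,-0.0002,0],[255,-0.022,0,-0.0002,0],[255,-0.032,0,-0.0002,0],[255,-0.04,0,-0.0002,0]]}}

```text
t: 10.33
ee_pos: [489.8, 19.6, 37.6]
orientation: [0.325, -3.122, -0.0]
ft_force: [-10.1, -1.8, 15.4]
width: 19.6
```

{"fn": "move_arm", "kwargs": {"deltas": [[255,-0.005,0,0,0],[255,-0.011,0,0,0],[255,-0.017,0,0,0],[255,-0.022,0,0,0],[255,-0.026,0,0,0]]}}

```text
t: 10.75
ee_pos: [514.6, 24.9, 37.6]
orientation: [0.325, -3.122, -0.0]
ft_force: [-8.8, -2.2, 11.3]
width: 19.6
```

```bash
cat > st.py <<'E'
from h import *
F=[];X=[]
for i in range(4):
    im=get_image('top');o=get_obs();F.append(o['ft_force']);X.append(o['ee_pos'])
F=np.mean(F,0);print(o['t'],'tcp jig',tojig(X[-1]),X[-1].round(2),'F',F.round(2),'Fjx',(F[:2]@[np.cos(yj),np.sin(yj)]).round(2),'Fjy',(F[:2]@[-np.sin(yj),np.cos(yj)]).round(2),'w',o['width'],go(o['ee_pos'],yj,o)[2])
E
python3 st.py
```

```text
10.95 tcp jig [[-73.5  -1.3]] [515.84  25.03  37.63] F [-1.6  -0.11  5.15] Fjx -1.59 Fjy 0.22 w 19.963107016625663 0.0003
```

{"fn": "move_arm", "kwargs": {"deltas": [[255,-0.002,0,-0.0003,0],[255,-0.005,0,-0.0003,0],[255,-0.008,0,-0.0003,0],[255,-0.01,0,-0.0003,0],[255,-0.011,0,-0.0003,0]]}}

```text
t: 11.37
ee_pos: [526.6, 27.3, 37.6]
orientation: [0.325, -3.124, -0.0]
ft_force: [-3.8, -0.8, 4.9]
width: 20.0
```

```bash
python3 st.py
python3 - <<'E'
from h import *
im=get_image('top');cv2.imwrite('pics/t3.png',cv2.resize(im[135:215,280:370],None,fx=7,fy=7,interpolation=2))
im=get_image('scene');cv2.imwrite('pics/s3.png',cv2.resize(im[150:240,290:380],None,fx=6,fy=6,interpolation=2))
E
```

```text
11.5667 tcp jig [[-62.5  -1.3]] [526.6   27.28  37.65] F [-2.63 -0.62  2.84] Fjx -2.7 Fjy -0.06 w 19.960128381691497 0.0002
```

View pics/t3.png

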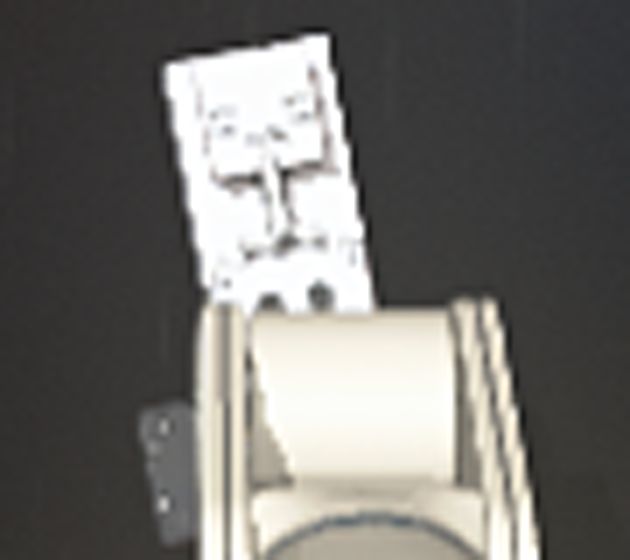

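View pics/s3.png

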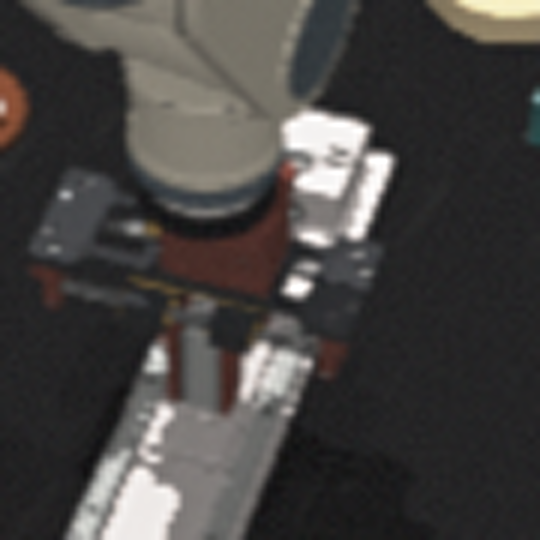

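{"fn": "move_arm", "kwargs": {"deltas": [[255,-0.001,0,0,0],[255,-0.002,0,0,0],[255,-0.002,0,0,0],[255,-0.002,0,0,0]]}}

```text
t: 12.0
ee_pos: [528.6, 27.6, 37.7]
orientation: [-0.325, 3.124, -0.0]
ft_force: [-2.3, -0.8, 2.6]
width: 20.1
```

```bash
python3 st.py
```

```text
12.2 tcp jig [[-60.5  -1.4]] [528.56  27.62  37.67] F [-1.77 -0.21  1.24] Fjx -1.77 Fjy 0.16 w 20.00161562127163 0.0002
```

{"fn": "move_arm", "kwargs": {"deltas": [[255,-0.001,0,0,0],[255,-0.002,0,0,0],[255,-0.003,0,0,0],[255,-0.003,0,0,0]]}}

```text
t: 12.53
ee_pos: [531.1, 28.2, 37.6]
orientation: [0.325, -3.124, -0.0]
ft_force: [-3.8, -1.0, 3.0]
width: 19.6
```

```bash
python3 st.py
```

```text
12.7333 tcp jig [[-57.9  -1.3]] [531.1   28.22  37.62] F [-3.18 -0.67  2.69] Fjx -3.25 Fjy 0.0 w 20.061783354448114 0.0002
```

{"fn": "move_arm", "kwargs": {"deltas": [[255,-0.001,0,0,0],[255,-0.002,0,0,0],[255,-0.003,0,0,0],[255,-0.003,0,0,0]]}}

```text
t: 13.07
ee_pos: [533.4, 28.8, 37.6]
orientation: [0.325, -3.123, -0.0]
ft_force: [-5.0, -0.5, 4.8]
width: 19.6
```

```bash
python3 st.py
```

```text
13.2667 tcp jig [[-55.5  -1.3]] [533.46  28.77  37.58] F [-5.44 -1.55  4.45] Fjx -5.64 Fjy -0.4 w 20.153988070556892 0.0002
```

{"fn": "move_arm", "kwargs": {"deltas": [[255,-0.001,0,0,0],[255,-0.002,0,0,0],[255,-0.003,0,0,0],[255,-0.003,0,0,0]]}}

```text
t: 13.6
ee_pos: [535.8, 29.3, 37.5]
orientation: [0.324, -3.122, -0.0]
ft_force: [-8.6, -2.0, 5.8]
width: 19.8
```

```bash
python3 st.py
```

```text
13.8 tcp jig [[-53.   -1.2]] [535.84  29.3   37.57] F [-7.35 -1.46  6.9 ] Fjx -7.49 Fjy 0.08 w 19.192750975685403 0.0002
```

{"fn": "move_arm", "kwargs": {"deltas": [[255,-0.001,0,0,0],[255,-0.002,0,0,0],[255,-0.002,0,0,0],[255,-0.002,0,0,0]]}}

```text
t: 14.13
ee_pos: [537.4, 29.6, 37.6]
orientation: [0.324, -3.122, -0.0]
ft_force: [-9.6, -1.1, 7.5]
width: 19.9
```

```bash
python3 st.py;python3 - <<'E'
from h import *
im=get_image('top');cv2.imwrite('pics/t4.png',cv2.resize(im[135:180,295:345],None,fx=12,fy=12,interpolation=2))
a=cv2.imread('pics/top0.png');cv2.imwrite('pics/t0d.png',cv2.resize(a[135:180,295:345],None,fx=12,fy=12,interpolation=2))
im=get_image('scene');cv2.imwrite('pics/s4.png',cv2.resize(im[160:210,320:370],None,fx=12,fy=12,interpolation=2))
cv2.imwrite('pics/w9.png',get_image('wrist'))
E
```

```text
14.3333 tcp jig [[-51.4  -1.2]] [537.43  29.68  37.56] F [-9.11 -2.01  7.29] Fjx -9.33 Fjy -0.09 w 19.86822409122403 0.0001
```

View pics/t4.png

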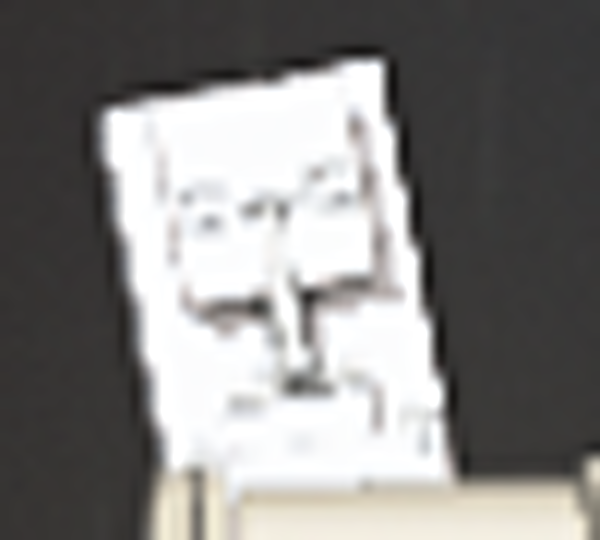

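View pics/t0d.png

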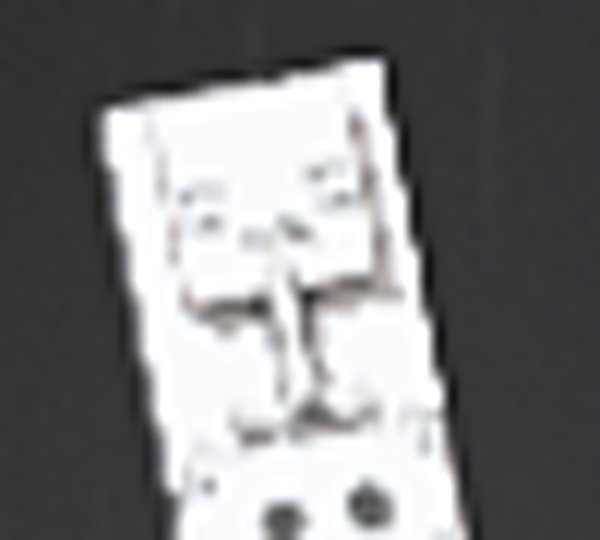

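View pics/s4.png

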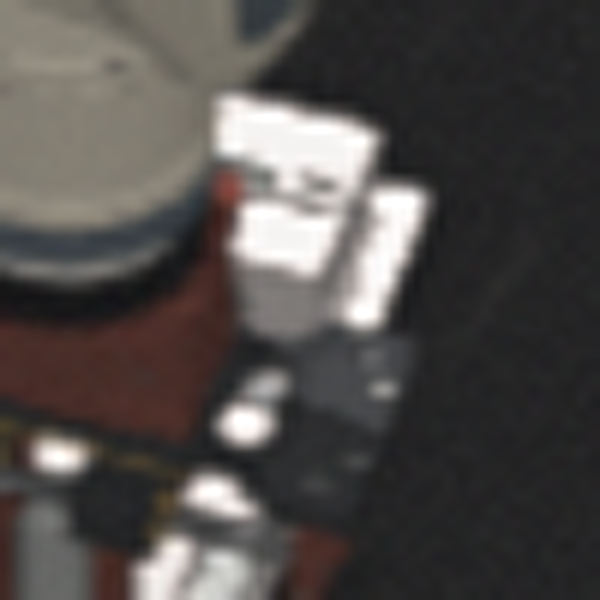

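View pics/w9.png

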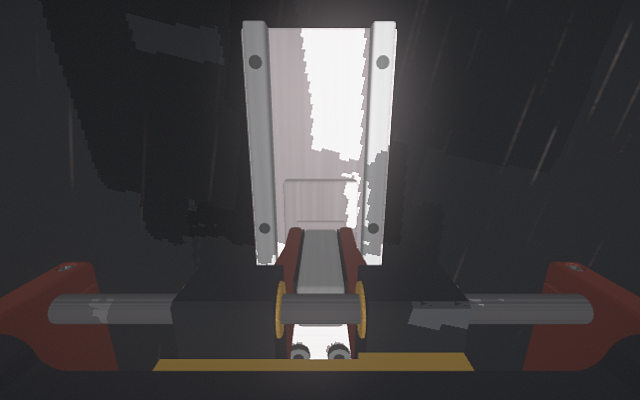

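In the top crop the pointer moved from row ~235 to ~208, about 8 mm, between the ridges at ~212 and ~180 but still near the first. Force less friction gives about 5.7 N, which agrees. About 3 mm more to midway.

{"fn": "move_arm", "kwargs": {"deltas": [[255,-0.001,0,0,0],[255,-0.002,0,0,0],[255,-0.003,0,0,0],[255,-0.0035,0,0,0],[255,-0.0035,0,0,0]]}}

```text
t: 14.9
ee_pos: [540.1, 30.3, 37.6]
orientation: [0.324, -3.12, -0.0]
ft_force: [-12.5, -3.6, 9.8]
width: 20.1
```

```bash
python3 st.py;python3 - <<'E'
from h import *
ims=[get_image('top').astype(float) for _ in range(3)];im=np.mean(ims,0).astype(np.uint8)
a=cv2.imread('pics/top0.png')
out=np.hstack([cv2.resize(x[145:170,303:330],None,fx=14,fy=14,interpolation=2) for x in(a,im)])
cv2.imwrite('pics/t5.png',out)
# pad front/back edge profile along jig axis: column means along axis near pointer
K=None
for nm,x in(('0',a),('now',im)):
    g=cv2.cvtColor(x,cv2.COLOR_BGR2GRAY).astype(np.float32)
    s=np.arange(95,160,3.0)
    P=np.array([[*(J+np.array([np.cos(yj),np.sin(yj)])*t),47] for t in s]);p=proj('top',P).astype(np.float32)
    print(nm,list(zip(s.astype(int),cv2.remap(g,p[:,0],p[:,1],1).ravel().astype(int))))
    P=np.array([[*(J+np.array([np.cos(yj),np.sin(yj)])*t+np.array([-np.sin(yj),np.cos(yj)])*14),27] for t in s-43]);p=proj('top',P).astype(np.float32)
    print(nm,'pad',list(zip((s-43).astype(int),cv2.remap(g,p[:,0],p[:,1],1).ravel().astype(int))))
E
```

```text
15.1 tcp jig [[-48.6  -1.2]] [540.14  30.27  37.56] F [-12.64  -3.64  10.22] Fjx -13.12 Fjy -0.97 w 19.671300558836094 0.0
0 [(np.int64(95), np.int64(235)), (np.int64(98), np.int64(237)), (np.int64(101), np.int64(233)), (np.int64(104), np.int64(218)), (np.int64(107), np.int64(216)), (np.int64(110), np.int64(245)), (np.int64(113), np.int64(252)), (np.int64(116), np.int64(251)), (np.int64(119), np.int64(251)), (np.int64(122), np.int64(251)), (np.int64(125), np.int64(251)), (np.int64(128), np.int64(251)), (np.int64(131), np.int64(251)), (np.int64(134), np.int64(251)), (np.int64(137), np.int64(251)), (np.int64(140), np.int64(251)), (np.int64(143), np.int64(251)), (np.int64(146), np.int64(253)), (np.int64(149), np.int64(242)), (np.int64(152), np.int64(194)), (np.int64(155), np.int64(62)), (np.int64(158), np.int64(47))]
0 pad [(np.int64(52), np.int64(173)), (np.int64(55), np.int64(217)), (np.int64(58), np.int64(243)), (np.int64(61), np.int64(248)), (np.int64(64), np.int64(251)), (np.int64(67), np.int64(251)), (np.int64(70), np.int64(251)), (np.int64(73), np.int64(251)), (np.int64(76), np.i
[... 1122 characters left out ...]
))]
now pad [(np.int64(52), np.int64(253)), (np.int64(55), np.int64(253)), (np.int64(58), np.int64(246)), (np.int64(61), np.int64(220)), (np.int64(64), np.int64(199)), (np.int64(67), np.int64(232)), (np.int64(70), np.int64(250)), (np.int64(73), np.int64(252)), (np.int64(76), np.int64(253)), (np.int64(79), np.int64(250)), (np.int64(82), np.int64(222)), (np.int64(85), np.int64(183)), (np.int64(88), np.int64(148)), (np.int64(91), np.int64(119)), (np.int64(94), np.int64(219)), (np.int64(97), np.int64(248)), (np.int64(100), np.int64(254)), (np.int64(103), np.int64(253)), (np.int64(106), np.int64(253)), (np.int64(109), np.int64(253)), (np.int64(112), np.int64(241)), (np.int64(115), np.int64(219))]
```

View pics/t5.png

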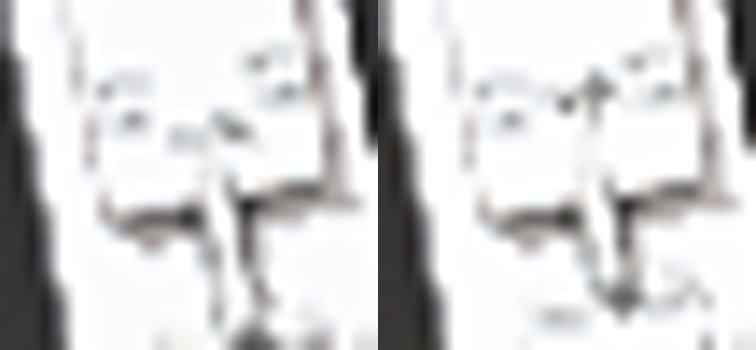

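The pointer's dark mark moved from jig x 105.7 to 116, about 10.3 mm or 7.2 N, and sits between the ridges. TCP travel since contact gives 10.6 mm. Holding.

{"fn": "move_arm", "kwargs": {"deltas": [[255,0,0,0,0],[255,0,0,0,0],[255,0,0,0,0],[255,0,0,0,0],[255,0,0,0,0]]}}

```text
t: 15.67
ee_pos: [540.1, 30.3, 37.6]
orientation: [0.324, -3.12, -0.0]
ft_force: [-12.8, -2.8, 10.1]
width: 20.2
```

{"fn": "move_arm", "kwargs": {"deltas": [[255,0,0,0,0],[255,0,0,0,0],[255,0,0,0,0],[255,0,0,0,0],[255,0,0,0,0]]}}

```text
t: 16.08
ee_pos: [540.1, 30.3, 37.6]
orientation: [0.324, -3.12, -0.0]
ft_force: [-11.5, -4.1, 10.0]
width: 19.5
```

{"fn": "move_arm", "kwargs": {"deltas": [[255,0,0,0,0],[255,0,0,0,0],[255,0,0,0,0],[255,0,0,0,0],[255,0,0,0,0]]}}

```text
t: 16.5
ee_pos: [540.1, 30.3, 37.6]
orientation: [0.324, -3.121, -0.0]
ft_force: [-13.1, -3.0, 9.4]
width: 19.9
```

{"fn": "move_arm", "kwargs": {"deltas": [[255,0,0,0,0],[255,0,0,0,0],[255,0,0,0,0],[255,0,0,0,0],[255,0,0,0,0]]}}

```text
t: 16.92
ee_pos: [540.1, 30.2, 37.6]
orientation: [0.324, -3.12, -0.0]
ft_force: [-12.6, -1.7, 10.8]
width: 20.1
```

{"fn": "move_arm", "kwargs": {"deltas": [[255,0,0,0,0],[255,0,0,0,0],[255,0,0,0,0],[255,0,0,0,0],[255,0,0,0,0]]}}

```text
t: 17.33
ee_pos: [540.1, 30.3, 37.6]
orientation: [0.324, -3.121, -0.0]
ft_force: [-12.3, -2.3, 9.7]
width: 19.6
```

```bash
python3 st.py;python3 - <<'E'
from h import *
im=get_image('top');a=cv2.imread('pics/top0.png')
cv2.imwrite('pics/t6.png',np.hstack([cv2.resize(x[145:170,303:330],None,fx=14,fy=14,interpolation=2) for x in(a,im)]))
for nm,x in(('0',a),('now',im)):
    g=cv2.cvtColor(x,cv2.COLOR_BGR2GRAY).astype(np.float32);s=np.arange(98,126,.5)
    P=np.array([[*(J+np.array([np.cos(yj),np.sin(yj)])*t),47] for t in s]);p=proj('top',P).astype(np.float32)
    v=255-cv2.remap(g,p[:,0],p[:,1],1).ravel();k=v.argmax();w=slice(max(k-8,0),k+9);print(nm,(s[w]*v[w]).sum()/v[w].sum())
cv2.imwrite('pics/w10.png',get_image('wrist')[0:400,220:420])
for t in('timer','marker','forceps','dish','bottle','note_pad'):print(t,[np.round(d['location']) for c in('top','scene') for d in place_of(c,t)[:1]])
E
```

```text
17.5333 tcp jig [[-48.7  -1.2]] [540.1   30.26  37.53] F [-12.78  -3.12  10.49] Fjx -13.14 Fjy -0.43 w 19.860602415459525 -0.0
0 106.06131182346235
now 115.11544438170525
timer [array([654.,  52.,  18.]), array([ 434., -317.,   -1.])]
marker [array([339., 177.,  -1.]), array([340., 178.,   1.])]
forceps [array([ 686., -240.,   -1.]), array([ 692., -237.,   -4.])]
dish [array([655., 281.,   2.]), array([656., 282.,   2.])]
bottle [array([648.,  55.,  16.]), array([ 732., -330.,   -2.])]
note_pad [array([ 354., -139.,    0.]), array([ 349., -143.,    4.])]
```

View pics/t6.png

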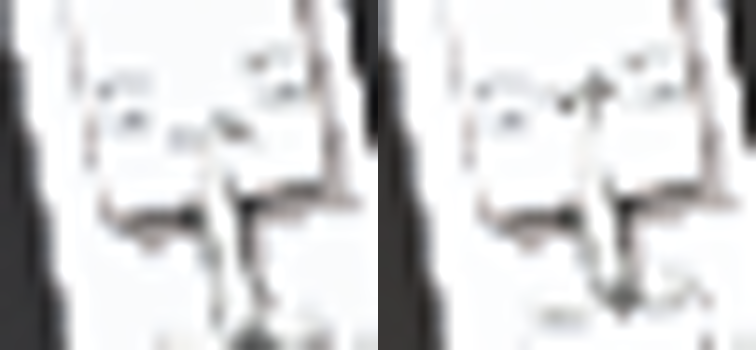

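View pics/w10.png

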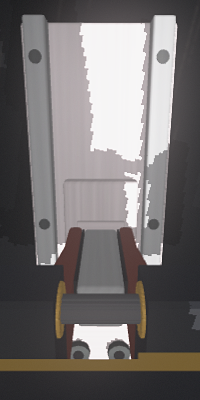

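```bash
python3 -c "
from workcell import *
print(close_job(),get_obs()['t'])"
```

```text
the job is handed in; nothing more can be done
the job is handed in; nothing more can be done
```

I gripped the aluminium foot by its stem, laid it flat in the channel short of the bridge, then slid it under the bridge against the sprung stop. I held it there for over 2 s and handed in still gripping and pushing, at about 17.9 s of the 48 s allowed.

**Stop position:** the top camera shows the pointer between the ridges, slightly nearer the first than midway. Pointer displacement came out at 9 to 10.3 mm, and the arm's travel since contact at 10.6 mm. That puts the push at about 6.3 to 7.4 N, within the 4 to 11.4 N band but just under the 8 N you asked for.

**Disagreement:** the wrist sensor read 13 N along the channel. I put the extra down to floor friction, because the hand was also bearing down with about 10 N. I relied on the pointer position rather than that reading.

**Foot alignment:** in the wrist view the foot was centred between the rails. The tool's yaw matched the jig's and its tilt was about 0.005 rad. I did not measure the foot's own tilt after the push.

**Bystanders:** the last detections put all six where they started, to within detection noise. The top camera's network gave false hits on the jig for the timer and the bottle, so those two rest on the scene camera only.

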